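# Fetch the green paint from the carousel

## Robot

A 6-joint arm with a two-finger parallel gripper is mounted at the origin on the work surface. World frame = base frame: x ahead of the robot, y to its left, z up, the work surface at z = 0. Lengths are in mm, angles in rad, forces in N, time in s.
With the tool pointing down it reaches from about 350 to 875 mm from the base axis. Payload 4.2 kg.
Tool frame: the origin (TCP) lies between the finger pads; the fingertips stand 19 mm ahead of it and the grasp point (between the pads) is the TCP (arm.tcp_to_tips is the z of the fingertips in the tool frame, in mm); z points along the fingers, y is the line along which they close (so a half turn about z gives the same grasp; the last joint's range is limited). The gripper opens to 85 mm and grips with 20 to 120 N. Pads are 22 mm wide; open, the fingers measure 114 mm over their backs; the gripper's body (76 mm by 85 mm) begins 54 mm behind the grasp point. The pads swing forward as they close: fully open they stand 13 mm farther back than shut.
Start: joints at [-0.87, 0.385, 0.008, 0, -1.194, -0.259], TCP at [267.241, -564.961, 250.312] pointing down, gripper open.
Joint ranges: [-3.14, 3.14], [-1.21, 2.06], [-1.07, 1.41], [-3.16, 2.05], [-2.99, -0.16], [-3.1, 3.1]. Speed limits (rad/s): [2.79, 2.79, 3.14, 3.14, 3.14, 3.14].

## Interface

Orientations are given as a rotation vector (axis times angle).
In Python, from station import arm gives the robot as it stands.
- The arm moves only by the tool drive_tool, never from a script. Its argument "targets" is a list of rows, each a list of 7 numbers: the shift along the tool's x, y, z in cm, then the turn, a rotation vector about the tool's x, y, z in degrees, then the opening, from 0 (shut) to 1 (fully open). In form: [[dx, dy, dz, ax, ay, az, fingers], ...]. A call has 1 to 20 rows; each row shifts and turns the commanded pose from where the row before left it, along the tool's axes as they then stand; what a row does not reach is not made up. A row lasts 1/8 s, in which the tool goes at most 62.5 mm and 10.7 degrees, less where a joint would pass 70% of its speed; a pose out of reach is approached as far as the arm can. A call with a gripper value outside its range is refused whole. The fingers move at their own pace and stop on an object; the grip force is fixed at half the most. Time passes only in rows, so rows that do not move let the fingers close. It gives the time, the measured TCP pose, the force, the opening and the grip force at its end, in the units of the state.
- arm.sense(): the state, without advancing time (a new reading comes with each control period).
- arm.capture(name): name is "scene" or "top"; returns a dict with "pixels" (480x640x3 uint8, red, green, blue), "intrinsics" (3x3 intrinsics, pixels), "R" (3x3) and "t" (3): a world point X has camera coordinates R X + t. Camera axes: x right, y down, z forward; pixel columns grow to the right and rows downward; lengths in mm; the calibration is good to about 2 mm. A picture is of the moment at which its call begins. There is no depth.
- arm.job_done(): hands the job in; it is judged then, once.
The state is a dict: "time": time; "joint_pos": joint angles; "qvel": joint speeds; "effort": joint torques, N m; "tcp_pos": TCP position; "tool_rot": TCP orientation; "force": force on the tool from outside, world axes, zero at the start; "torque": the same for the moment, N m; "width": finger opening in mm; "gripper_force": force on a finger pad.
Only numpy, scipy, OpenCV 4.12 (cv2) and the standard library are available. Lean on these libraries where they do the work, as an engineer would, in place of code of your own. Each camera call takes 0.05 s, during which the arm holds its last target. There are 200 camera calls.

## Task

Turn the paint carousel steadily until the green bottle is at the middle of the open front, then lift the green bottle out from under the clear guard and stand it gently upright, wholly on the round cork mat. Do not knock the guard, leave the other bottles in their pockets and leave the cup, the tin and the crayon box where they are.

Things in the scene. Friction and masses are not known exactly. Their poses are not given: they have to be found in the camera images.
- guard: Fixed stand of the carousel: a plywood base board 440 x 440 x 15 mm and four 14 mm posts at x = -30 and +190 mm, y = -208 and +208 mm, which carry a clear roof. Origin on the table top, on the carousel's upright axis; its -x axis points to the open front (towards the robot), z up.
- roof_edge (a point): Middle of the lower front edge of the clear plastic roof (orange edge strips), 247 mm above the table. The roof reaches 325 mm back from here, 220 mm to each side, 12 mm up. The space in front of it is open. A vertical gripper would strike the roof: come in under this edge with the tool tilted about 35 degrees, its upper end leaning outwards to the front.
- carousel: The turning part; origin on the table top on the upright turning axis (same as the guard's origin), z up; its own -x axis points to the green pocket, so the green pocket is at the middle of the open front when this -x axis lies along the guard's -x. Turns both ways without stops; about 1.6 N at a peg; stays where left. Disc radius 170 mm, top 35 mm above the table. Five pockets 72 degrees apart, counter-clockwise from above: green, red, yellow, blue, orange.
- peg_top (a point): Top centre of one of the five upright blue pegs for turning the carousel by hand, the one between green and red. Each peg is 16 mm in diameter, its axis 157 mm from the carousel's axis, its top 156 mm above the table and 121 mm above the disc; one stands midway (36 degrees) between each two neighbouring pockets.
- green_mid (a point): The green paint bottle to be fetched, about 0.13 to 0.25 kg; this point is on its axis half-way up, 55 mm from its foot and 55 mm from its top; z axis along the bottle towards its cap. Body 42 mm diameter, straight up to 80 mm from the foot, then a shoulder, and a white cap of 24 mm diameter from 88 to 110 mm. In its pocket it leans outwards from the carousel's axis by 35 degrees from upright.
- pocket_green (a point): Where the middle of the green bottle (point green_mid) is when it sits in its pocket. It turns with the carousel, about 117 mm from the carousel's axis. Pocket: square grey sleeve, 54 mm outside, 46 mm inside, walls 4 mm, leaning outwards 35 degrees, holding the lowest 41 mm of the bottle; lift the bottle out along its own axis.
- mat_top (a point): Centre of the upper face of the round cork mat, 100 mm diameter, 6 mm thick, fixed to the table, its upper face 6 mm above the table.
- cup_mid (a point): Bystander: middle of a blue open plastic cup, 72 mm diameter, 85 mm high, standing on the table.
- tin_mid (a point): Bystander: middle of a yellow tin with a red lid, 93 mm diameter, 62 mm high.
- crayons_mid (a point): Bystander: middle of a flat cardboard crayon box 120 x 75 x 25 mm.
- red_mid (a point): Middle of the red paint bottle (same shape as the green one), which stays in its pocket.
- pocket_red (a point): Where the middle of the red bottle is when it sits in its pocket; turns with the carousel.
- yellow_mid (a point): Middle of the yellow paint bottle (same shape as the green one), which stays in its pocket.
- pocket_yellow (a point): Where the middle of the yellow bottle is when it sits in its pocket; turns with the carousel.
- blue_mid (a point): Middle of the blue paint bottle (same shape as the green one), which stays in its pocket.
- pocket_blue (a point): Where the middle of the blue bottle is when it sits in its pocket; turns with the carousel.
- orange_mid (a point): Middle of the orange paint bottle (same shape as the green one), which stays in its pocket.
- pocket_orange (a point): Where the middle of the orange bottle is when it sits in its pocket; turns with the carousel.
- green: The green bottle itself, origin at the centre of its foot, z towards its cap.
- mat: The cork mat itself, origin at the centre of its underside, on the table.

How it is judged (in metres and radians):
On the way, in this order (a step that is already met when the one before it is completed fails the run):
1. the green bottle, still in its pocket, has been brought to the open front (within about 20 degrees of its middle) and the carousel is at rest (x of pocket_green in the frame of guard below -0.108 m and distance between green_mid and pocket_green below 0.012 m and angular speed of carousel below 0.1 rad/s), for 0.2 s.
2. the green bottle is lifted out of its pocket (distance between green_mid and pocket_green above 0.07 m), for 0.1 s.
At the end, for the whole second after the job is handed in: The green bottle stands upright (within about 3 degrees), at rest on the cork mat, its axis within 30 mm of the mat's centre (foot wholly on the mat); the other four bottles are within 12 mm of their places in their pockets; cup, tin and crayon box are within 30 mm of where they started (horizontal distance between green_mid and mat_top below 0.03 m and angle between green_mid's own z axis and vertical below 0.06 rad and z of green_mid in the frame of mat_top between 0.051 and 0.058 m and linear speed of green below 0.02 m/s and angular speed of green below 0.2 rad/s and distance between red_mid and pocket_red below 0.012 m and distance between yellow_mid and pocket_yellow below 0.012 m and distance between blue_mid and pocket_blue below 0.012 m and distance between orange_mid and pocket_orange below 0.012 m and distance of each of cup_mid, tin_mid, crayons_mid from where it was at the start of the episode below 0.03 m); the robot touches nothing.
It fails at once if the guard is knocked (more than 15 N from the arm or fingers) (contact force between any of the arm, the fingers and guard above 15 N).
It fails at once if the carousel is flung round (faster than 4 rad/s) (angular speed of carousel above 4 rad/s).
It fails at once if the green bottle is banged down on the mat (more than 30 N) (contact force between green and mat above 30 N).
It fails at once if another bottle leaves its pocket (distance between red_mid and pocket_red above 0.04 m or distance between yellow_mid and pocket_yellow above 0.04 m or distance between blue_mid and pocket_blue above 0.04 m or distance between orange_mid and pocket_orange above 0.04 m).
It fails at once if a bystander is disturbed (moved more than 30 mm) (distance of any of cup_mid, tin_mid, crayons_mid from where it was at the start of the episode above 0.03 m).
It also fails if it takes over 72 s, if anything falls off the work surface, if the arm or the gripper's body presses on something with over 40 N, if the wrist force passes 120 N, or if a joint passes its speed limit or range.

## Working session

There is one attempt and no reset: what is moved stays moved. The work goes in short steps, Python scripts to look and compute and a tool call to move; the robot and the scene stay as the last step left them, time stands still between calls to the robot, and variables do not carry over. Pictures are saved under pics/ and viewed, at most 10 in all, crops included, and the job is handed in when it is done.

Besides the shell and the picture viewer there is one more tool, called after "Emit:" as a command line: name --pt "numbers of a row" for each row, then --argument value for the rest. drive_tool: Moves the arm, as the interface text tells. Its arguments: {"type":"object","properties":{"targets":{"type":"array","items":{"type":"array","items":{"type":"number"}}}},"required":["targets"]}

```bash
ls; mkdir -p pics; cat > h.py <<'E'
import numpy as np, cv2
from station import arm
from scipy.spatial.transform import Rotation as Ro
def ray(c,u,v):
    d=c["R"].T@np.linalg.solve(c["intrinsics"],[u,v,1.]); return -c["R"].T@c["t"],d
def onplane(c,u,v,z):
    o,d=ray(c,u,v); return o+d*(z-o[2])/d[2]
def proj(c,X):
    p=c["intrinsics"]@(c["R"]@np.array(X,float)+c["t"]); return p[:2]/p[2]
def save(c,n): cv2.imwrite(f"pics/{n}.png",c["pixels"][:,:,::-1])
E
python3 - <<'E'
from h import *
for n in("scene","top"):
    c=arm.capture(n); save(c,n+"0"); print(n,c["intrinsics"].round(1).tolist(),(-c["R"].T@c["t"]).round(),c["R"].round(2).tolist())
print(arm.sense())
E
```

```text
pics
scene [[621.9, 0.0, 318.5], [0.0, 621.9, 231.8], [0.0, 0.0, 1.0]] [ 129.  165. 1453.] [[-0.16, -0.99, 0.01], [-0.94, 0.15, -0.31], [0.31, -0.06, -0.95]]
top [[624.7, 0.0, 314.1], [0.0, 624.7, 235.5], [0.0, 0.0, 1.0]] [ 295.   73. 1537.] [[0.02, -1.0, -0.01], [-0.98, -0.02, -0.2], [0.2, 0.01, -0.98]]
{'time': 0.1, 'joint_pos': array([-8.70401446e-01,  3.85486218e-01,  6.75688975e-03, -4.15621338e-04,
       -1.19401042e+00, -2.58594477e-01]), 'qvel': array([ 0.00085021, -0.00268589,  0.00355416,  0.00221252, -0.00146362,
       -0.00130862]), 'effort': array([-1.56918046e-03, -3.93318737e+01,  1.88928080e+01,  4.19798121e+00,
       -2.62515488e-03, -2.48767790e-06]), 'tcp_pos': array([ 267.03059086, -564.54537747,  249.32766537]), 'tool_rot': array([ 6.87991644e-01, -3.06476485e+00, -2.98788126e-03]), 'force': array([ 0.51828086, -0.2393754 ,  0.73127672]), 'torque': array([-0.00978888,  0.0255431 , -0.01217224]), 'gripper_force': 0.0, 'width': 85.62313349527133}
```

View pics/scene0.png

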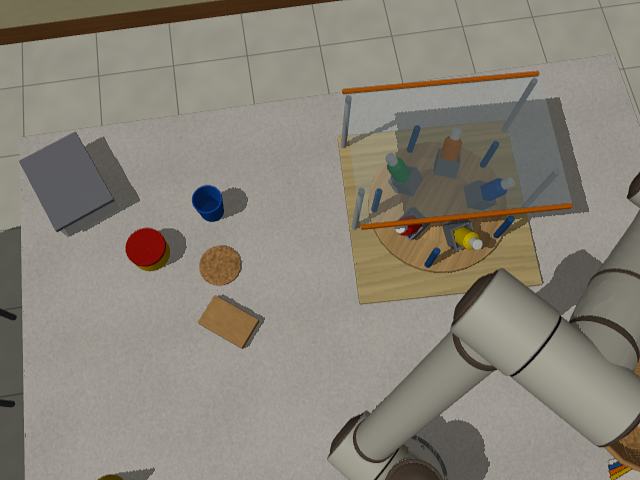

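View pics/top0.png

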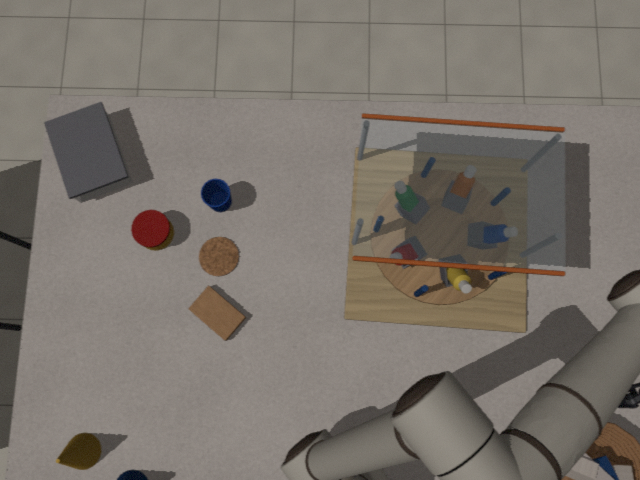

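```bash
python3 - <<'E'
from h import *
from itertools import combinations
T=arm.capture("top");S=arm.capture("scene")
for c,cs,fe in((T,[(345,319),(526,331)],[(354,259),(563,273)]),(S,[(360,304),(542,284)],[(362,227),(571,207)])):
    print("base",[onplane(c,*p,15)[:2].round() for p in cs],"edge",[onplane(c,*p,253)[:2].round() for p in fe])
    im=c["pixels"]; hsv=cv2.cvtColor(im,cv2.COLOR_RGB2HSV)
    nad=proj(c,[*(-c["R"].T@c["t"])[:2],0])
    def blobs(lo,hi,box,amin):
        m=cv2.inRange(hsv,lo,hi); q=np.zeros_like(m);x0,y0,x1,y1=box;q[y0:y1,x0:x1]=m[y0:y1,x0:x1]
        n,l,s,ce=cv2.connectedComponentsWithStats(q); return [(np.argwhere(l==i)[:,::-1],ce[i],s[i,4]) for i in range(1,n) if s[i,4]>amin]
    for p,ce,a in blobs((100,140,40),(125,255,220),(340,100,600,310),30):
        (cx,cy),(w,h),_=r=cv2.minAreaRect(p.astype(np.float32))
        d=np.linalg.norm(p-nad,axis=1); e=p[d>=d.max()-3].mean(0)
        print("blue",a,ce.round(),"wh",round(w),round(h),"far",e,"z156",onplane(c,*e,156)[:2].round())
    for nm,lo,hi,box,z in (("green",(55,80,30),(95,255,255),(340,100,600,310),90),("mat",(5,60,90),(22,200,255),(195,230,245,290),6),("cray",(5,60,60),(22,220,255),(180,283,270,350),25),("cup",(100,120,30),(125,255,255),(180,170,240,225),43),("tin",(0,150,60),(8,255,255),(110,200,190,260),62)):
        for p,ce,a in blobs(lo,hi,box,100): print(nm,a,ce.round(),onplane(c,*ce,z)[:2].round())
x0,y0=340,100
cv2.imwrite("pics/crop.png",cv2.resize(T["pixels"][100:340,340:600,::-1],None,fx=2.5,fy=2.5,interpolation=2)[:600])
E
```

```text
base [array([400.,  10.]), array([ 381., -426.])] edge [array([508.,   3.]), array([ 489., -429.])]
blue 54 [495. 274.] wh 4 15 far [502.2 272.8] z156 [ 501. -333.]
blue 61 [421. 290.] wh 5 14 far [425.30769231 287.61538462] z156 [ 464. -161.]
green 264 [407. 199.] [ 683. -132.]
mat 1234 [218. 256.] [549. 327.]
cray 1589 [217. 313.] [408. 320.]
cup 736 [216. 194.] [697. 334.]
tin 1013 [150. 228.] [605. 486.]
base [array([400.,  12.]), array([ 378., -423.])] edge [array([511.,   5.]), array([ 484., -429.])]
blue 302 [492. 190.] wh 16 23 far [498.5 179.8] z156 [ 603. -334.]
blue 154 [504. 226.] wh 6 27 far [511.4375 217.875 ] z156 [ 509. -339.]
blue 129 [432. 257.] wh 6 21 far [436.88888889 249.77777778] z156 [ 464. -160.]
green 339 [399. 171.] [ 686. -131.]
mat 1305 [219. 265.] [550. 328.]
cray 1729 [228. 321.] [408. 321.]
cup 876 [208. 203.] [699. 332.]
tin 1046 [145. 245.] [610. 487.]
```

View pics/crop.png

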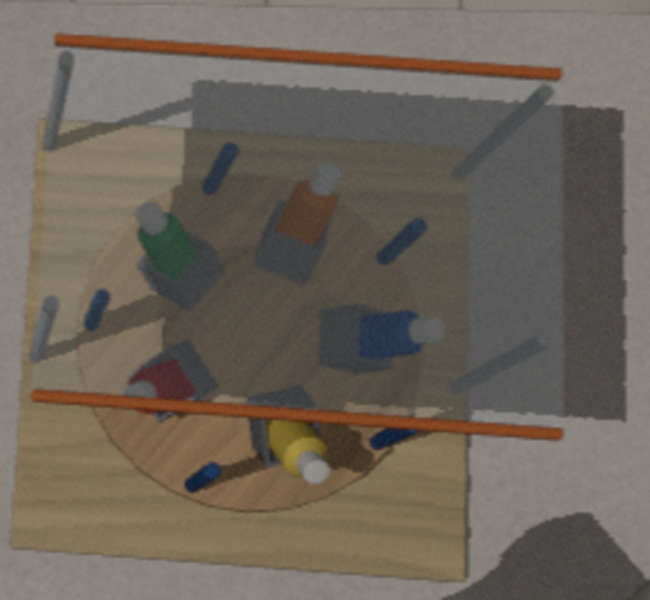

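The pictures show the carousel at the right with its axis near top pixel (440,240). Green is at the back left (405,195) and yellow is at the front. Two pegs are in front of the roof, at (425,288) and (502,273).

From these the axis is (609.5, -217.3), the guard yaw is -2.7° and green is at about 50°. It therefore has to turn about 127° counter-clockwise, which I'll do in two caged peg strokes.

First I turn the tool: +28° about z, then -35° about y.

Emit:
drive_tool --pt "0 0 0 0 0 9.33 0.45" --pt "0 0 0 0 0 9.33 0.45" --pt "0 0 0 0 0 9.33 0.45" --pt "0 0 0 0 -8.75 0 0.45" --pt "0 0 0 0 -8.75 0 0.45" --pt "0 0 0 0 -8.75 0 0.45" --pt "0 0 0 0 -8.75 0 0.45" --pt "0 0 0 0 0 0 0.45"

```text
time: 1.2
tcp_pos: [265.0, -565.5, 249.7]
tool_rot: [0.065, 2.531, -0.018]
force: [0.0, -0.2, 0.5]
width: 38.6
gripper_force: 0.0
```

```bash
cat >> h.py <<'E'
GX=np.array([.9989,-.047,0]);GY=np.array([.047,.9989,0]);AX=np.array([609.5,-217.3,0])
def des(tilt):
    t=np.radians(tilt); z=GX*np.sin(t)-np.array([0,0,np.cos(t)]); return np.column_stack([np.cross(GY,z),GY,z])
def peg(a,z,r=157): return AX+[r*np.cos(np.radians(a)),r*np.sin(np.radians(a)),z]
def to(pts,tilt=35):
    s=arm.sense(); R=Ro.from_rotvec(s["tool_rot"]).as_matrix(); p=s["tcp_pos"]
    print("t",round(s["time"],2),"p",p.round(1),"w",round(s["width"],1),"F",s["force"].round(1),"rot left",np.degrees(Ro.from_matrix(R.T@des(tilt)).as_rotvec()).round(1),"j",s["joint_pos"].round(2))
    for q in pts: q=np.array(q,float); print(q.round(),((q-p)@R/10).round(2)); p=q
E
python3 - <<'E'
from h import *
R=des(35); g=peg(158.5,142)
to([g-80*R[:,2],g])
E
```

```text
t 1.2 p [ 265.  -565.5  249.7] w 38.6 F [ 0.  -0.2  0.5] rot left [-0.1 -0.  -0.2] j [-1.15  0.32  0.01 -0.63 -1.05 -0.21]
[ 418. -158.  208.] [-8.33 41.51 11.05]
[ 463. -160.  142.] [-0.01  0.01  8.  ]
```

Emit:
drive_tool --pt "-0.83 4.15 1.1 0 0 0 0.45" --pt "-0.83 4.15 1.1 0 0 0 0.45" --pt "-0.83 4.15 1.1 0 0 0 0.45" --pt "-0.83 4.15 1.1 0 0 0 0.45" --pt "-0.83 4.15 1.1 0 0 0 0.45" --pt "-0.83 4.15 1.1 0 0 0 0.45" --pt "-0.83 4.15 1.1 0 0 0 0.45" --pt "-0.83 4.15 1.1 0 0 0 0.45" --pt "-0.83 4.15 1.1 0 0 0 0.45" --pt "-0.83 4.15 1.1 0 0 0 0.45" --pt "0 0 0 0 0 0 0.45"

```text
time: 2.58
tcp_pos: [404.9, -189.8, 209.3]
tool_rot: [0.063, 2.542, -0.038]
force: [0.5, 0.4, 0.2]
width: 38.2
gripper_force: 0.0
```

```bash
python3 - <<'E'
from h import *
to([peg(158.5,142)]+[peg(a,142) for a in np.arange(166.5,219,7.44)])
E
```

```text
t 2.58 p [ 404.9 -189.8  209.3] w 38.2 F [0.5 0.4 0.2] rot left [-0.9 -0.7  0.1] j [-0.07 -0.09 -0.83  0.   -0.23 -1.55]
[ 463. -160.  142.] [-0.93  3.41  8.72]
[ 457. -181.  142.] [ 0.47 -2.12 -0.28]
[ 453. -201.  142.] [ 0.21 -2.02 -0.11]
[ 453. -221.  142.] [-0.01 -2.04  0.04]
[ 454. -241.  142.] [-0.22 -2.02  0.19]
[ 459. -261.  142.] [-0.44 -1.96  0.33]
[ 466. -280.  142.] [-0.64 -1.87  0.47]
[ 475. -298.  142.] [-0.84 -1.76  0.6 ]
[ 487. -315.  142.] [-1.02 -1.61  0.72]
```

Emit:
drive_tool --pt "-0.2 1.15 0 0 0 0 0.45" --pt "-0.4 1.15 0 0 0 0 0.45" --pt "-0.4 1.15 0 0 0 0 0.45" --pt "0 0 0 0 0 0 0.45" --pt "0 0 1 -0.9 -0.7 0 0.45" --pt "0 0 1 0 0 0 0.45" --pt "0 0 1 0 0 0 0.45" --pt "0 0 0 0 0 0 0.45"

```text
time: 3.58
tcp_pos: [432.5, -166.3, 198.0]
tool_rot: [0.063, 2.537, -0.002]
force: [0.5, -0.2, 0.7]
width: 38.5
gripper_force: 0.0
```

```bash
python3 - <<'E'
from h import *
to([peg(158.5,142)])
c=arm.capture("scene"); cv2.imwrite("pics/a.png",cv2.resize(c["pixels"][60:360,280:640,::-1],None,fx=2,fy=2))
E
```

```text
t 3.58 p [ 432.5 -166.3  198. ] w 38.5 F [ 0.5 -0.2  0.7] rot left [ 0.6 -0.4 -0.4] j [-0.01 -0.04 -0.85  0.06 -0.16 -1.67]
[ 463. -160.  142.] [0.67 0.72 6.36]
```

View pics/a.png

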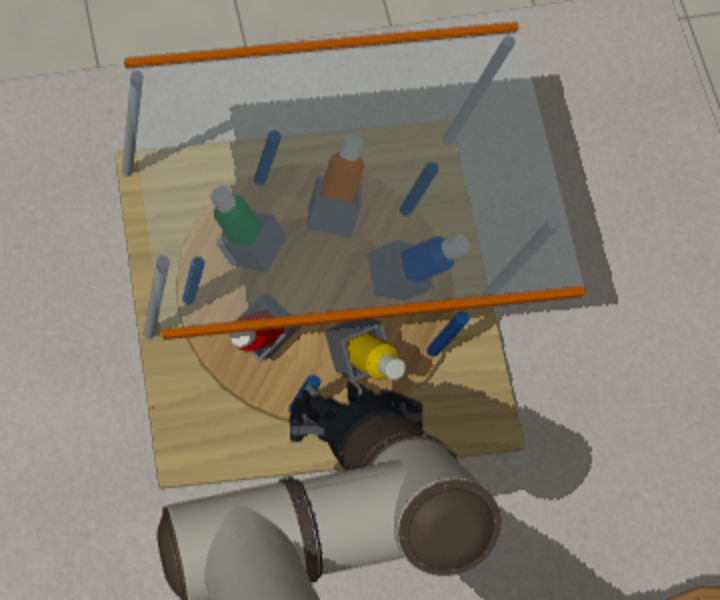

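Joint 5 is at its limit with a 35° tilt this close in. I'll use about 23° and go lower on the peg, which still clears the roof. In the picture the gripper is just in front of the peg, at crop pixel (310,385).

Emit:
drive_tool --pt "0 0 0 0 6 0 0.45" --pt "0 0 0 0 6 0 0.45" --pt "0 0 0 0 0 0 0.45"

```text
time: 4.0
tcp_pos: [433.4, -165.9, 199.2]
tool_rot: [0.064, 2.743, 0.005]
force: [-0.0, -0.2, -0.5]
width: 38.5
gripper_force: 0.0
```

```bash
python3 - <<'E'
from h import *
g=peg(158.5,118); to([g-66*des(23)[:,2],g],23)
E
```

```text
t 4.0 p [ 433.4 -165.9  199.2] w 38.5 F [-0.  -0.2 -0.5] rot left [ 0.7 -0.2 -0.1] j [-0.01  0.01 -0.69  0.   -0.48 -1.6 ]
[ 438. -159.  179.] [0.43 0.72 2.04]
[ 463. -160.  118.] [-0.03 -0.08  6.6 ]
```

Emit:
drive_tool --pt "0.2 0.35 1 0 0 0 0.45" --pt "0.2 0.35 1 0.6 0 0 0.45" --pt "0 0 1.1 0 0 0 0.45" --pt "0 0 1.1 0 0 0 0.45" --pt "0 0 1.1 0 0 0 0.45" --pt "0 0 1.1 0 0 0 0.45" --pt "0 0 1.1 0 0 0 0.45" --pt "0 0 1.1 0 0 0 0.45" --pt "0 0 0 0 0 0 0.45"

```text
time: 5.12
tcp_pos: [461.0, -159.7, 116.0]
tool_rot: [0.067, 2.749, -0.009]
force: [0.1, 0.7, 0.5]
width: 38.5
gripper_force: 0.0
```

```bash
python3 - <<'E'
from h import *
to([peg(a,118) for a in np.r_[158.5:222:4.8]],23)
E
```

```text
t 5.12 p [ 461.  -159.7  116. ] w 38.5 F [0.1 0.7 0.5] rot left [ 0.1 -0.6 -0.1] j [ 0.01  0.19 -0.79  0.1  -0.2  -1.73]
[ 463. -160.  118.] [-0.3   0.01 -0.1 ]
[ 459. -172.  118.] [ 0.34 -1.26 -0.14]
[ 456. -185.  118.] [ 0.24 -1.29 -0.1 ]
[ 454. -198.  118.] [ 0.14 -1.31 -0.06]
[ 453. -211.  118.] [ 0.04 -1.31 -0.02]
[ 453. -224.  118.] [-0.06 -1.31  0.02]
[ 454. -237.  118.] [-0.16 -1.3   0.06]
[ 456. -250.  118.] [-0.26 -1.28  0.11]
[ 459. -263.  118.] [-0.36 -1.26  0.15]
[ 464. -275.  118.] [-0.46 -1.22  0.19]
[ 469. -287.  118.] [-0.55 -1.17  0.22]
[ 475. -299.  118.] [-0.64 -1.12  0.26]
[ 483. -310.  118.] [-0.72 -1.06  0.3 ]
[ 491. -320.  118.] [-0.8  -0.99  0.33]
```

Emit:
drive_tool --pt "0 -1.2 -0.2 0 1 0 0.45" --pt "0.24 -1.29 -0.1 0 0 0 0.45" --pt "0.14 -1.31 -0.06 0 0 0 0.45" --pt "0.04 -1.31 -0.02 0 0 0 0.45" --pt "-0.06 -1.31 0.02 0 0 0 0.45" --pt "-0.16 -1.3 0.06 0 0 0 0.45" --pt "0 0 0 0 0 0 0.45"

```text
time: 6.0
tcp_pos: [455.0, -237.3, 119.4]
tool_rot: [0.07, 2.763, -0.009]
force: [0.2, 0.1, -0.3]
width: 38.4
gripper_force: 0.0
```

```bash
python3 - <<'E'
from h import *
to([peg(a,118) for a in np.r_[187.3:217:4.8]],22)
E
```

```text
t 6.0 p [ 455.  -237.3  119.4] w 38.4 F [ 0.2  0.1 -0.3] rot left [ 0.1 -0.4 -0.2] j [-0.2   0.23 -0.61 -0.17 -0.36 -1.28]
[ 454. -237.  118.] [ 0.16 -0.    0.08]
[ 456. -250.  118.] [-0.27 -1.28  0.1 ]
[ 459. -263.  118.] [-0.37 -1.26  0.14]
[ 464. -275.  118.] [-0.46 -1.22  0.18]
[ 469. -287.  118.] [-0.56 -1.17  0.22]
[ 475. -299.  118.] [-0.64 -1.12  0.25]
[ 483. -310.  118.] [-0.73 -1.06  0.29]
```

Emit:
drive_tool --pt "-0.27 -1.28 0.12 0 0 0 0.45" --pt "-0.37 -1.26 0.14 0 0 0 0.45" --pt "-0.46 -1.22 0.18 0 0 0 0.45" --pt "-0.56 -1.17 0.22 0 0 0 0.45" --pt "-0.64 -1.12 0.25 0 0 0 0.45" --pt "-0.73 -1.06 0.29 0 0 0 0.45" --pt "0 0 0 0 0 0 0.45"

```text
time: 6.88
tcp_pos: [484.8, -310.4, 118.8]
tool_rot: [0.068, 2.763, -0.01]
force: [-0.2, 0.4, 0.4]
width: 38.6
gripper_force: 0.0
```

```bash
python3 - <<'E'
from h import *
to([],22)
c=arm.capture("scene"); cv2.imwrite("pics/b.png",cv2.resize(c["pixels"][60:360,280:640,::-1],None,fx=2,fy=2))
E
```

```text
t 6.88 p [ 484.8 -310.4  118.8] w 38.6 F [-0.2  0.4  0.4] rot left [ 0.1 -0.4 -0.2] j [-0.35  0.33 -0.42 -0.25 -0.47 -1.06]
```

View pics/b.png

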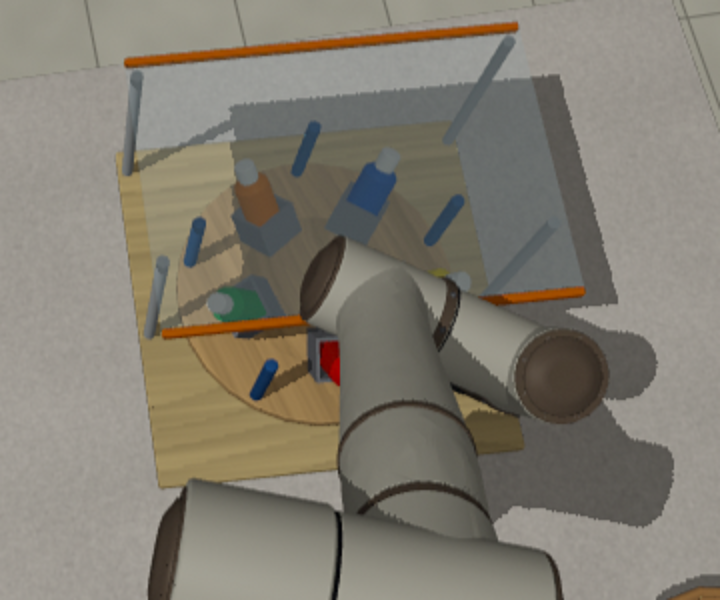

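The stroke worked: green is now at the left, at crop (225,302), and the next peg is at the front left with its top near crop (270,365). I retreat along the tool axis and work out where that peg is.

Emit:
drive_tool --pt "0 0 -1.5 0 0 0 0.45" --pt "0 0 -2 0 0 0 0.45" --pt "0 0 -2.5 0 0 0 0.45" --pt "0 0 -2 0 0 0 0.45" --pt "0 0 0 0 0 0 0.45"

```text
time: 7.55
tcp_pos: [454.6, -308.2, 195.9]
tool_rot: [0.067, 2.76, -0.012]
force: [0.2, -0.9, 0.1]
width: 37.9
gripper_force: 0.0
```

```bash
python3 - <<'E'
from h import *
for n,box in(("scene",(395,235,425,265)),("top",(340,220,440,310))):
    c=arm.capture(n); x0,y0,x1,y1=box
    m=cv2.inRange(cv2.cvtColor(c["pixels"],cv2.COLOR_RGB2HSV),(100,140,40),(125,255,220))[y0:y1,x0:x1]
    k,l,s,ce=cv2.connectedComponentsWithStats(m)
    for i in range(1,k):
        if s[i,4]>30:
            p=np.argwhere(l==i)[:,::-1]+[x0,y0]; nad=proj(c,[*(-c["R"].T@c["t"])[:2],0])
            d=np.linalg.norm(p-nad,axis=1)
            # top end = far from nadir
            e=p[d>=d.max()-3].mean(0); X=onplane(c,*e,156); v=X-AX
            print(n,s[i,4],e,X.round(),"r",np.hypot(*v[:2]).round(),"ang",np.degrees(np.arctan2(v[1],v[0]))%360)
for a in (138,140,142):
    g=peg(a,118); to([g-80*des(22)[:,2],g],22)
E
```

```text
scene 128 [415.9375 241.5625] [ 490. -119.  156.] r 155.0 ang 140.5483730117446
top 57 [405.73333333 275.93333333] [ 489. -118.  156.] r 156.0 ang 140.5721167243817
t 7.65 p [ 454.1 -307.7  193.3] w 38.2 F [0.4 0.2 0.1] rot left [ 0.1 -0.4 -0.1] j [-0.37  0.19 -0.41 -0.2  -0.63 -1.11]
[ 463. -111.  192.] [ 0.13 19.71  0.14]
[ 493. -112.  118.] [-0.06 -0.02  8.  ]
t 7.65 p [ 454.1 -307.7  193.3] w 38.2 F [0.4 0.2 0.1] rot left [ 0.1 -0.4 -0.1] j [-0.37  0.19 -0.41 -0.2  -0.63 -1.11]
[ 459. -115.  192.] [4.400e-01 1.928e+01 1.000e-02]
[ 489. -116.  118.] [-0.06 -0.02  8.  ]
t 7.65 p [ 454.1 -307.7  193.3] w 38.2 F [0.4 0.2 0.1] rot left [ 0.1 -0.4 -0.1] j [-0.37  0.19 -0.41 -0.2  -0.63 -1.11]
[ 456. -119.  192.] [ 0.74 18.84 -0.11]
[ 486. -121.  118.] [-0.06 -0.02  8.  ]
```

Emit:
drive_tool --pt "0.05 2.4 0 0 0 0 0.45" --pt "0.05 2.4 0 0 0 0 0.45" --pt "0.05 2.4 0 0 0 0 0.45" --pt "0.05 2.4 0 0 0 0 0.45" --pt "0.05 2.4 0 0 0 0 0.45" --pt "0.05 2.4 0 0 0 0 0.45" --pt "0.05 2.4 0 0 0 0 0.45" --pt "0.05 2.3 0 0 0 0 0.45" --pt "0 0 0 0 0 0 0.45" --pt "0 0 0 0 0 0 0.45"

```text
time: 8.9
tcp_pos: [459.8, -117.1, 191.7]
tool_rot: [0.067, 2.766, -0.009]
force: [0.6, -0.4, -0.4]
width: 38.6
gripper_force: 0.0
```

```bash
python3 - <<'E'
from h import *
to([[488.5,-117,118]],22)
E
```

```text
t 8.9 p [ 459.8 -117.1  191.7] w 38.6 F [ 0.6 -0.4 -0.4] rot left [ 0.1 -0.5 -0.1] j [ 0.13  0.03 -0.73  0.15 -0.44 -1.87]
[ 488. -117.  118.] [0.03 0.13 7.9 ]
```

Emit:
drive_tool --pt "0 0.1 1 0 0 0 0.45" --pt "0 0 1 0 0 0 0.45" --pt "0 0 1.2 0 0 0 0.45" --pt "0 0 1.2 0 0 0 0.45" --pt "0 0 1.2 0 0 0 0.45" --pt "0 0 1.2 0 0 0 0.45" --pt "0 0 1.1 0 0 0 0.45" --pt "0 0 0 0 0 0 0.45"

```text
time: 9.9
tcp_pos: [488.2, -117.8, 116.9]
tool_rot: [0.068, 2.768, -0.01]
force: [-0.3, -1.3, -0.8]
width: 38.1
gripper_force: 0.0
```

```bash
python3 - <<'E'
from h import *
to([peg(a,118) for a in np.r_[140.5:218:4.8]],22)
E
```

```text
t 9.9 p [ 488.2 -117.8  116.9] w 38.1 F [-0.3 -1.3 -0.8] rot left [ 0.1 -0.6 -0.2] j [ 0.1   0.21 -0.82  0.3  -0.18 -2.01]
[ 488. -117.  118.] [-0.06  0.03 -0.09]
[ 480. -128.  118.] [ 0.69 -1.09 -0.27]
[ 473. -139.  118.] [ 0.6  -1.14 -0.24]
[ 467. -151.  118.] [ 0.51 -1.19 -0.2 ]
[ 462. -163.  118.] [ 0.42 -1.24 -0.17]
[ 458. -175.  118.] [ 0.32 -1.27 -0.13]
[ 455. -188.  118.] [ 0.22 -1.29 -0.09]
[ 453. -201.  118.] [ 0.12 -1.31 -0.05]
[ 453. -214.  118.] [ 0.01 -1.31 -0.01]
[ 453. -227.  118.] [-0.09 -1.31  0.03]
[ 454. -241.  118.] [-0.19 -1.3   0.07]
[ 457. -253.  118.] [-0.29 -1.28  0.11]
[ 460. -266.  118.] [-0.39 -1.25  0.15]
[ 465. -278.  118.] [-0.49 -1.21  0.19]
[ 470. -290.  118.] [-0.58 -1.16  0.22]
[ 477. -302.  118.] [-0.67 -1.1   0.26]
[ 485. -312.  118.] [-0.75 -1.04  0.29]
```

Emit:
drive_tool --pt "0.6 -1.09 -0.3 0 1.5 0 0.45" --pt "0.6 -1.14 -0.24 0 1.5 0 0.45" --pt "0.51 -1.19 -0.2 0 0 0 0.45" --pt "0.4 -1.24 -0.14 0 0 0 0.45" --pt "0.31 -1.27 -0.1 0 0 0 0.45" --pt "0.22 -1.29 -0.08 0 0 0 0.45" --pt "0 0 0 0 0 0 0.45"

```text
time: 10.78
tcp_pos: [457.1, -188.6, 119.8]
tool_rot: [0.071, 2.816, -0.007]
force: [1.1, 0.9, 0.3]
width: 38.6
gripper_force: 0.0
```

```bash
python3 - <<'E'
from h import *
to([peg(a,118) for a in np.r_[169.3:218:4.8]],19)
E
```

```text
t 10.78 p [ 457.1 -188.6  119.8] w 38.6 F [1.1 0.9 0.3] rot left [ 0.1 -0.4 -0.2] j [-0.07  0.21 -0.68 -0.02 -0.36 -1.53]
[ 455. -188.  118.] [0.24 0.03 0.11]
[ 453. -201.  118.] [ 0.12 -1.31 -0.04]
[ 453. -214.  118.] [ 0.01 -1.31 -0.01]
[ 453. -227.  118.] [-0.09 -1.31  0.03]
[ 454. -241.  118.] [-0.2  -1.3   0.06]
[ 457. -253.  118.] [-0.3  -1.28  0.1 ]
[ 460. -266.  118.] [-0.4  -1.25  0.13]
[ 465. -278.  118.] [-0.5  -1.21  0.16]
[ 470. -290.  118.] [-0.59 -1.16  0.19]
[ 477. -302.  118.] [-0.68 -1.1   0.22]
[ 485. -312.  118.] [-0.76 -1.04  0.25]
```

Emit:
drive_tool --pt "0.2 -1.31 0 0 0 0 0.45" --pt "0.05 -1.31 0 0 0 0 0.45" --pt "-0.09 -1.31 0.03 0 0 0 0.45" --pt "-0.2 -1.3 0.06 0 0 0 0.45" --pt "-0.3 -1.28 0.1 0 0 0 0.45" --pt "-0.4 -1.25 0.13 0 -1.5 0 0.45" --pt "-0.5 -1.21 0.16 0 -1.5 0 0.45" --pt "-0.59 -1.16 0.2 0 0 0 0.45" --pt "-0.67 -1.1 0.25 0 0 0 0.45" --pt "-0.38 -0.52 0.15 0 0 0 0.45" --pt "-0.38 -0.55 0.15 0 0 0 0.45" --pt "0 0 0 0 0 0 0.45"

```text
time: 12.28
tcp_pos: [486.5, -313.1, 119.4]
tool_rot: [0.068, 2.763, -0.01]
force: [0.2, -0.4, 0.6]
width: 38.7
gripper_force: 0.0
```

Emit:
drive_tool --pt "0 0.5 -0.5 0 0 0 0.45" --pt "0 0.3 -2 0 0 0 0.45" --pt "0 0 -2.5 0 0 0 0.45" --pt "0 0 -2.5 0 0 0 0.45" --pt "0 0 -2.5 0 0 0 0.45" --pt "-1 -3 -3 0 0 0 1" --pt "-1 -5 -3 0 0 0 1" --pt "0 -5 -3 0 0 0 1" --pt "0 -5 0 0 0 0 1" --pt "0 0 0 0 0 0 1"

```text
time: 13.52
tcp_pos: [425.6, -484.8, 302.2]
tool_rot: [0.073, 2.765, -0.01]
force: [-0.6, 0.2, -0.1]
width: 85.3
gripper_force: 0.0
```

```bash
python3 - <<'E'
from h import *
to([],22)
c=arm.capture("scene"); cv2.imwrite("pics/c.png",cv2.resize(c["pixels"][130:330,320:560,::-1],None,fx=3,fy=3,interpolation=2))
E
```

```text
t 13.53 p [ 425.6 -484.8  302.2] w 85.3 F [-0.6  0.2 -0.1] rot left [ 0.  -0.5 -0.3] j [-0.71  0.28  0.04 -0.26 -1.04 -0.81]
```

View pics/c.png

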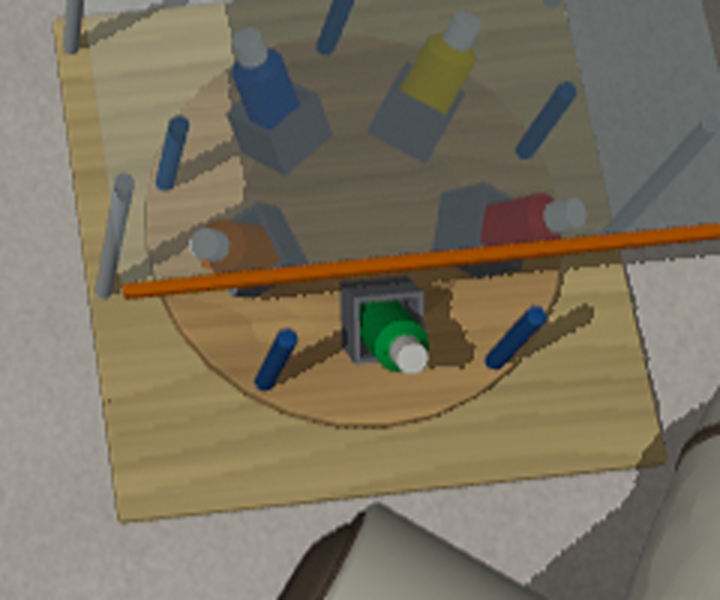

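Green is at the middle of the front, with its cap at crop (410,353), which is scene pixel (457,248). I triangulate the cap and the two front pegs.

```bash
python3 - <<'E'
from h import *
C={n:arm.capture(n) for n in("scene","top")}; rays=[]; gr=[]
for n,box in(("scene",(440,235,472,260)),("top",(430,260,490,310))):
    c=C[n]; x0,y0,x1,y1=box; hsv=cv2.cvtColor(c["pixels"],cv2.COLOR_RGB2HSV)[y0:y1,x0:x1]
    m=cv2.inRange(hsv,(0,0,150),(180,60,255)); k,l,s,ce=cv2.connectedComponentsWithStats(m)
    i=1+s[1:,4].argmax(); print(n,"cap",s[i],ce[i]+[x0,y0]); rays.append(ray(c,*(ce[i]+[x0,y0])))
    hsv=cv2.cvtColor(c["pixels"],cv2.COLOR_RGB2HSV); nad=proj(c,[*(-c["R"].T@c["t"])[:2],0])
    m=cv2.inRange(hsv,(100,140,40),(125,255,220)); m[:230]=0;m[310:]=0;m[:,:370]=0;m[:,520:]=0
    k,l,s,ce=cv2.connectedComponentsWithStats(m)
    for i in range(1,k):
        if s[i,4]>30:
            p=np.argwhere(l==i)[:,::-1];d=np.linalg.norm(p-nad,axis=1);e=p[d>=d.max()-3].mean(0);X=onplane(c,*e,156);v=X-AX
            print("peg",X.round(),"ang",(np.degrees(np.arctan2(v[1],v[0]))%360).round(1),np.hypot(*v[:2]).round())
(o1,d1),(o2,d2)=rays
t=np.linalg.lstsq(np.column_stack([d1,-d2]),o2-o1,rcond=None)[0]
P=o1+d1*t[0];Q=o2+d2*t[1]; print("cap",P.round(1),Q.round(1)); v=(P+Q)/2-AX; print(np.hypot(*v[:2]),np.degrees(np.arctan2(v[1],v[0]))%360)
E
```

```text
scene cap [12 10 10 10 79] [456.83544304 249.35443038]
peg [ 476. -303.  156.] ang 212.6 158.0
peg [ 489. -119.  156.] ang 140.6 156.0
top cap [11 26  7  8 28] [443.78571429 288.92857143]
peg [ 489. -119.  156.] ang 140.8 156.0
peg [ 476. -302.  156.] ang 212.5 158.0
cap [ 462.3 -207.8  138.9] [ 463.7 -205.5  138.6]
146.8606950038227 175.85110398013913
```

```bash
python3 - <<'E'
from h import *
g=np.array([484.7,-209.9,109.5]); to([g-100*des(22)[:,2],g],22)
E
```

```text
t 13.68 p [ 426.1 -481.4  302.5] w 85.6 F [ 0.   0.  -0.2] rot left [ 0.2 -0.5 -0.1] j [-0.7   0.28  0.04 -0.27 -1.04 -0.81]
[ 447. -208.  202.] [ 2.97 27.36  9.71]
[ 485. -210.  110.] [-0.08 -0.03 10.  ]
```

Emit:
drive_tool --pt "0.3 2.74 0.97 0 0 0 0.8" --pt "0.3 2.74 0.97 0 0 0 0.8" --pt "0.3 2.74 0.97 0 0 0 0.8" --pt "0.3 2.74 0.97 0 0 0 0.8" --pt "0.3 2.74 0.97 0 0 0 0.8" --pt "0.3 2.74 0.97 0 0 0 0.8" --pt "0.3 2.74 0.97 0 0 0 0.8" --pt "0.3 2.74 0.97 0 0 0 0.8" --pt "0.3 2.74 0.97 0 0 0 0.8" --pt "0.3 2.74 0.97 0 0 0 0.8" --pt "0 0 0 0 0 0 0.8" --pt "0 0 0 0 0 0 0.8"

```text
time: 15.18
tcp_pos: [447.6, -208.3, 203.2]
tool_rot: [0.065, 2.763, -0.009]
force: [0.2, -0.7, 0.1]
width: 68.6
gripper_force: 0.0
```

```bash
python3 - <<'E'
from h import *
g=np.array([484.7,-209.9,109.5]); to([g],22)
E
```

```text
t 15.18 p [ 447.6 -208.3  203.2] w 68.6 F [ 0.2 -0.7  0.1] rot left [ 0.1 -0.3 -0. ] j [-0.13  0.07 -0.58 -0.06 -0.55 -1.45]
[ 485. -210.  110.] [ 1.000e-02 -1.000e-02  1.008e+01]
```

Emit:
drive_tool --pt "0 0 1 0 0 0 0.8" --pt "0 0 1.3 0 0 0 0.8" --pt "0 0 1.3 0 0 0 0.8" --pt "0 0 1.3 0 0 0 0.8" --pt "0 0 1.3 0 0 0 0.8" --pt "0 0 1.3 0 0 0 0.8" --pt "0 0 1 0 0 0 0.8" --pt "0 0 0.8 0 0 0 0.8" --pt "0 0 0.7 0 0 0 0.8" --pt "0 0 0 0 0 0 0.8" --pt "0 0 0 0 0 0 0.8"

```text
time: 16.55
tcp_pos: [484.2, -210.3, 109.6]
tool_rot: [0.067, 2.764, -0.009]
force: [0.1, -0.4, 0.5]
width: 68.3
gripper_force: 0.0
```

```bash
python3 - <<'E'
from h import *
g=np.array([484.7,-209.9,109.5]); to([g],22)
c=arm.capture("scene"); cv2.imwrite("pics/d.png",cv2.resize(c["pixels"][130:330,320:560,::-1],None,fx=3,fy=3,interpolation=2))
E
```

```text
t 16.55 p [ 484.2 -210.3  109.6] w 68.3 F [ 0.1 -0.4  0.5] rot left [ 0.1 -0.4 -0.1] j [-0.12  0.27 -0.62 -0.1  -0.31 -1.41]
[ 485. -210.  110.] [-0.04  0.04  0.03]
```

View pics/d.png

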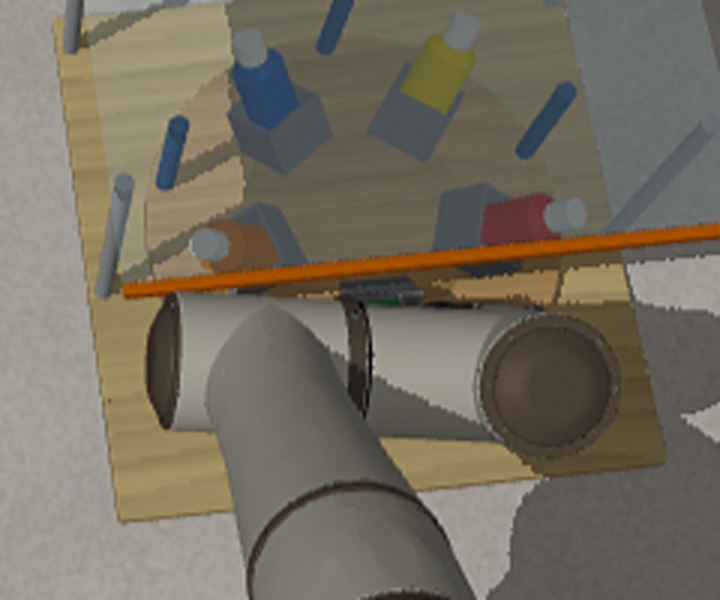

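Nothing has moved and the arm clears the roof strip. Closing the gripper.

Emit:
drive_tool --pt "0 0 0 0 0 0 0.5" --pt "0 0 0 0 0 0 0.4" --pt "0 0 0 0 0 0 0.2" --pt "0 0 0 0 0 0 0.2" --pt "0 0 0 0 0 0 0.2" --pt "0 0 0 0 0 0 0.2"

```text
time: 17.35
tcp_pos: [484.0, -210.4, 110.0]
tool_rot: [0.067, 2.764, -0.009]
force: [-3.3, 0.6, 5.3]
width: 40.5
gripper_force: 60.2
```

```bash
python3 - <<'E'
from h import *
b=np.array([-.5726,.034,.819]); p=arm.sense()["tcp_pos"]; to([p+100*b],22)
E
```

```text
t 17.35 p [ 484.  -210.4  110. ] w 40.5 F [-3.3  0.6  5.3] rot left [ 0.1 -0.4 -0.1] j [-0.12  0.27 -0.62 -0.1  -0.31 -1.41]
[ 427. -207.  192.] [ 2.32  0.09 -9.73]
```

Emit:
drive_tool --pt "0.1 0 -0.42 0 0 0 0.2" --pt "0.23 0 -0.97 0 0 0 0.2" --pt "0.29 0 -1.22 0 0 0 0.2" --pt "0.29 0 -1.22 0 0 0 0.2" --pt "0.29 0 -1.22 0 0 0 0.2" --pt "0.29 0 -1.22 0 0 0 0.2" --pt "0.29 0 -1.22 0 0 0 0.2" --pt "0.29 0 -1.22 0 0 0 0.2" --pt "0.29 0 -1.22 0 0 0 0.2" --pt "0 0 0 0 0 0 0.2"

```text
time: 18.6
tcp_pos: [425.7, -207.8, 194.2]
tool_rot: [0.067, 2.762, -0.009]
force: [-0.5, -0.9, -1.3]
width: 40.6
gripper_force: 60.9
```

```bash
python3 - <<'E'
from h import *
to([],22)
C={n:arm.capture(n) for n in("scene","top")}
a=C["scene"]["pixels"][150:350,340:540];b=C["top"]["pixels"][150:350,340:540]
cv2.imwrite("pics/e.png",cv2.resize(np.hstack([a,b])[:,:,::-1],None,fx=2,fy=2))
E
```

```text
t 18.6 p [ 425.7 -207.8  194.2] w 40.6 F [-0.5 -0.9 -1.3] rot left [ 0.1 -0.3 -0.1] j [-0.13  0.04 -0.63 -0.07 -0.52 -1.44]
```

View pics/e.png

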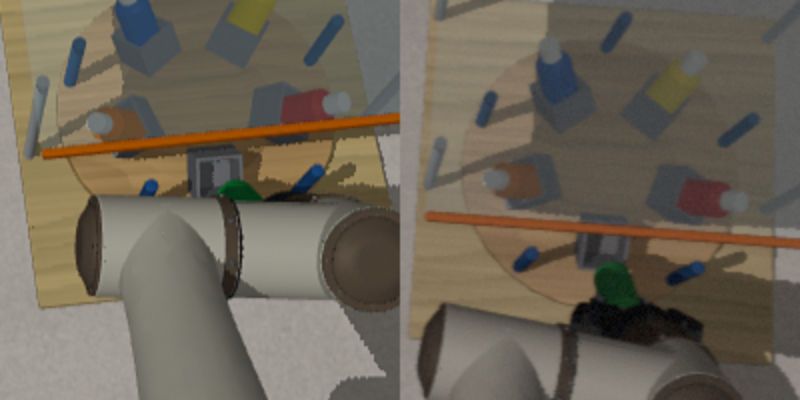

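The bottle is held clear of its pocket, and the other bottles and pegs are in place. I raise it, then turn it upright (+35° about tool y).

Emit:
drive_tool --pt "-0.5 0 -1.3 0 0 0 0.2" --pt "-0.6 0 -1.4 0 0 0 0.2" --pt "-0.6 0 -1.4 0 0 0 0.2" --pt "-0.6 0 -1.4 0 0 0 0.2" --pt "0 0 0 0 5 0 0.2" --pt "0 0 0 0 6 0 0.2" --pt "0 0 0 0 6 0 0.2" --pt "0 0 0 0 6 0 0.2" --pt "0 0 0 0 6 0 0.2" --pt "0 0 0 0 6 0 0.2" --pt "0 0 0 0 0 0 0.2"

```text
time: 20.08
tcp_pos: [428.2, -207.8, 250.8]
tool_rot: [-0.069, -2.905, -0.013]
force: [0.3, 0.3, -2.4]
width: 40.5
gripper_force: 60.8
```

```bash
cat >> h.py <<'E'
def path(goal,yaw,n):
    s=arm.sense(); R=Ro.from_rotvec(s["tool_rot"]); p=s["tcp_pos"]; d=(np.array(goal)-p)/n; st=Ro.from_euler("z",yaw/n,degrees=True)
    for i in range(n):
        print(np.r_[R.inv().apply(d)/10,np.degrees((R.inv()*st*R).as_rotvec())].round(2)); R=st*R
E
python3 - <<'E'
from h import *
to([],-13)
path([549.5,327.5,250],48,14)
E
```

```text
t 20.07 p [ 428.2 -207.8  250.8] w 40.5 F [ 0.3  0.3 -2.4] rot left [ 0.2 -0.5 -0. ] j [-0.1   0.24 -0.22  0.01 -1.34 -1.52]
[-0.67  3.86 -0.14  0.8   0.01 -3.33]
[-0.89  3.81 -0.19  0.8   0.01 -3.33]
[-1.11  3.75 -0.25  0.8   0.01 -3.33]
[-1.33  3.68 -0.3   0.8   0.01 -3.33]
[-1.54  3.59 -0.35  0.8   0.01 -3.33]
[-1.74  3.49 -0.4   0.8   0.01 -3.33]
[-1.94  3.38 -0.45  0.8   0.01 -3.33]
[-2.14  3.25 -0.5   0.8   0.01 -3.33]
[-2.32  3.11 -0.54  0.8   0.01 -3.33]
[-2.5   2.96 -0.58  0.8   0.01 -3.33]
[-2.67  2.81 -0.63  0.8   0.01 -3.33]
[-2.82  2.64 -0.66  0.8   0.01 -3.33]
[-2.97  2.46 -0.7   0.8   0.01 -3.33]
[-3.11  2.27 -0.73  0.8   0.01 -3.33]
```

```bash
python3 - <<'E'
from h import *
path([432,60,255],24,7)
E
```

```text
[ 0.14  3.82 -0.02  0.8   0.01 -3.33]
[-0.09  3.83 -0.07  0.8   0.01 -3.33]
[-0.31  3.81 -0.12  0.8   0.01 -3.33]
[-0.53  3.79 -0.18  0.8   0.01 -3.33]
[-0.75  3.75 -0.23  0.8   0.01 -3.33]
[-0.96  3.69 -0.28  0.8   0.01 -3.33]
[-1.18  3.63 -0.33  0.8   0.01 -3.33]
```

Emit:
drive_tool --pt "0.07 1.9 0 0.4 0 -1.7 0.2" --pt "0.07 1.9 0 0.4 0 -1.7 0.2" --pt "-0.1 3.8 -0.1 0.8 0 -3.3 0.2" --pt "-0.3 3.8 -0.1 0.8 0 -3.3 0.2" --pt "-0.5 3.8 -0.2 0.8 0 -3.3 0.2" --pt "-0.7 3.7 -0.2 0.8 0 -3.3 0.2" --pt "-1 3.7 -0.3 0.8 0 -3.3 0.2" --pt "-1.2 3.6 -0.3 0.8 0 -3.3 0.2" --pt "0 0 0 0 0 0 0.2"

```text
time: 21.2
tcp_pos: [430.0, 60.6, 256.5]
tool_rot: [0.539, -2.863, 0.059]
force: [-0.1, -0.4, -2.1]
width: 40.1
gripper_force: 61.1
```

```bash
python3 - <<'E'
from h import *
to([],-13)
path([549.5,327.5,200],24,8)
E
```

```text
t 21.2 p [430.   60.6 256.5] w 40.1 F [-0.1 -0.4 -2.1] rot left [-5.3 -0.2 23.4] j [ 0.5   0.17 -0.29 -0.03 -1.34 -1.68]
[-2.7   2.56  0.1   0.69  0.01 -2.92]
[-2.83  2.42  0.07  0.69  0.01 -2.92]
[-2.94  2.28  0.04  0.69  0.01 -2.92]
[-3.06  2.12  0.01  0.69  0.01 -2.92]
[-3.16  1.97 -0.01  0.69  0.01 -2.92]
[-3.26  1.8  -0.04  0.69  0.01 -2.92]
[-3.34  1.63 -0.06  0.69  0.01 -2.92]
[-3.42  1.46 -0.08  0.69  0.01 -2.92]
```

Emit:
drive_tool --pt "-1.3 1.3 0 0.3 0 -1.4 0.2" --pt "-1.4 1.2 0.1 0.4 0 -1.5 0.2" --pt "-2.8 2.4 0.1 0.7 0 -2.9 0.2" --pt "-2.9 2.3 0 0.7 0 -2.9 0.2" --pt "-3.1 2.1 0 0.7 0 -2.9 0.2" --pt "-3.2 2 0 0.7 0 -2.9 0.2" --pt "-3.3 1.8 0 0.7 0 -2.9 0.2" --pt "-3.3 1.6 -0.1 0.7 0 -2.9 0.2" --pt "-1.7 0.7 0 0.3 0 -1.5 0.2" --pt "-1.7 0.7 0 0.4 0 -1.5 0.2" --pt "0 0 0 0 0 0 0.2" --pt "0 0 0 0 0 0 0.2"

```text
time: 22.7
tcp_pos: [550.4, 323.4, 198.9]
tool_rot: [1.119, -2.7, 0.13]
force: [0.9, 0.0, -1.5]
width: 40.5
gripper_force: 61.1
```

```bash
python3 - <<'E'
from h import *
to([],-13)
C={n:arm.capture(n) for n in("scene","top")}
a=C["scene"]["pixels"][130:330,120:320];b=C["top"]["pixels"][130:330,120:320]
cv2.imwrite("pics/f.png",cv2.resize(np.hstack([a,b])[:,:,::-1],None,fx=2,fy=2))
E
```

```text
t 22.7 p [550.4 323.4 198.9] w 40.5 F [ 0.9  0.  -1.5] rot left [-10.9  -0.4  46.5] j [ 0.78  0.55  0.14 -0.   -1.39 -1.57]
```

View pics/f.png

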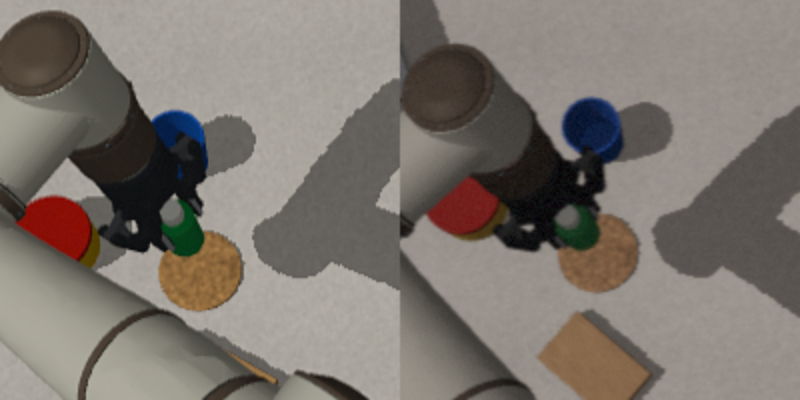

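```bash
python3 - <<'E'
from h import *
to([[549.5,327.5,110],[549.5,327.5,90],[549.5,327.5,89]],-13)
C={n:arm.capture(n) for n in("scene","top")}; N=[]
s=arm.sense()["tcp_pos"]
for n,c in C.items():
    hsv=cv2.cvtColor(c["pixels"],cv2.COLOR_RGB2HSV); m=cv2.inRange(hsv,(55,80,30),(90,255,255)); m[:200]=0;m[290:]=0;m[:,:170]=0;m[:,260:]=0
    k,l,st,ce=cv2.connectedComponentsWithStats(m); i=1+st[1:,4].argmax(); p=np.argwhere(l==i)[:,::-1]
    nad=proj(c,[*(-c["R"].T@c["t"])[:2],0]); d=np.linalg.norm(p-nad,axis=1); lowz=p[d<=d.min()+1].mean(0)
    # predicted nearest-to-nadir foot point for upright bottle with foot 69 below tcp
    def rim(tilt):
        az=np.radians(45); u=np.array([np.cos(az),np.sin(az),0]); t=np.radians(tilt); ax=u*np.sin(t)+np.array([0,0,np.cos(t)]); e1=u*np.cos(t)-np.array([0,0,np.sin(t)]); e2=np.cross(ax,e1)
        out=[]
        for h in(-69,11):
            q=np.array([proj(c,s+h*ax+21*(e1*np.cos(a)+e2*np.sin(a))) for a in np.linspace(0,6.28,60)]); out.append(q)
        return np.vstack(out)
    (cx,cy),(w,h),a=cv2.minAreaRect(p.astype(np.float32)); print(n,"area",st[i,4],"bbox x",p[:,0].min(),p[:,0].max(),"y",p[:,1].min(),p[:,1].max(),"d",d.min().round(1),d.max().round(1))
    for T in(-6,0,6):
        q=rim(T); print(T,q[:,0].min().round(1),q[:,0].max().round(1),q[:,1].min().round(1),q[:,1].max().round(1),"d",np.linalg.norm(q-nad,axis=1).min().round(1))
E
```

```text
t 22.8 p [550.4 323.2 199.3] w 40.4 F [-0.4 -0.6 -1.3] rot left [-10.8  -0.3  46.5] j [ 0.78  0.55  0.14 -0.   -1.39 -1.57]
[550. 328. 110.] [-2.29  0.36  8.63]
[550. 328.  90.] [-0.46 -0.    1.95]
[550. 328.  89.] [-0.02 -0.    0.1 ]
scene area 312 bbox x 200 221 y 230 257 d 203.7 230.5
-6 197.5 220.1 229.5 257.2 d 204.7
0 197.2 222.6 229.4 258.9 d 202.0
6 196.9 225.0 229.3 260.5 d 199.6
top area 251 bbox x 197 218 y 231 254 d 150.3 173.3
-6 195.6 218.4 230.5 253.3 d 151.6
0 195.4 220.4 230.3 255.5 d 148.7
6 195.2 222.4 230.1 257.6 d 145.9
```

Emit:
drive_tool --pt "-0.3 0.1 1.1 0 0 0 0.2" --pt "-0.6 0.2 2.2 0 0 0 0.2" --pt "-0.6 0.1 2.2 0 0 0 0.2" --pt "-0.5 0 2.1 0 0 0 0.2" --pt "-0.3 0 1 0 0 0 0.2" --pt "-0.25 0 1 0 0 0 0.2" --pt "-0.2 0 0.8 0 0 0 0.2" --pt "0 0 0 0 0 0 0.2" --pt "0 0 0 0 0 0 0.2"

```text
time: 24.02
tcp_pos: [549.9, 329.0, 91.7]
tool_rot: [1.121, -2.701, 0.13]
force: [0.6, -0.4, -1.4]
width: 40.3
gripper_force: 61.1
```

```bash
python3 - <<'E'
from h import *
to([[549.5,327.5,85],[549.5,327.5,83]],-13)
E
```

```text
t 24.02 p [549.9 329.   91.7] w 40.3 F [ 0.6 -0.4 -1.4] rot left [-10.8  -0.3  46.5] j [ 0.79  0.65  0.03 -0.   -1.18 -1.57]
[550. 328.  85.] [-0.03 -0.08  0.68]
[550. 328.  83.] [-0.05 -0.    0.19]
```

Now down in small steps, watching the force.

Emit:
drive_tool --pt "-0.08 -0.1 0.35 0 0 0 0.2" --pt "-0.08 0 0.35 0 0 0 0.2" --pt "-0.05 0 0.2 0 0 0 0.2" --pt "-0.05 0 0.2 0 0 0 0.2" --pt "0 0 0 0 0 0 0.2"

```text
time: 24.65
tcp_pos: [550.2, 328.0, 79.6]
tool_rot: [1.12, -2.7, 0.131]
force: [0.1, 0.2, -1.2]
width: 40.5
gripper_force: 61.1
```

Emit:
drive_tool --pt "-0.03 0 0.1 0 0 0 0.2" --pt "-0.03 0 0.1 0 0 0 0.2" --pt "0 0 0 0 0 0 0.2"

```text
time: 25.02
tcp_pos: [550.3, 328.1, 77.7]
tool_rot: [1.12, -2.7, 0.13]
force: [-0.1, -0.5, -1.9]
width: 40.6
gripper_force: 61.1
```

Emit:
drive_tool --pt "-0.03 0 0.1 0 0 0 0.2" --pt "-0.03 0 0.1 0 0 0 0.2" --pt "0 0 0 0 0 0 0.2"

```text
time: 25.4
tcp_pos: [550.4, 328.2, 75.5]
tool_rot: [1.12, -2.7, 0.13]
force: [-0.3, -0.4, -1.3]
width: 40.3
gripper_force: 61.1
```

Emit:
drive_tool --pt "-0.02 0 0.1 0 0 0 0.2" --pt "0 0 0 0 0 0 0.2"

```text
time: 25.65
tcp_pos: [550.5, 328.3, 74.8]
tool_rot: [1.121, -2.7, 0.13]
force: [-0.3, 0.1, -0.5]
width: 40.5
gripper_force: 61.1
```

Emit:
drive_tool --pt "-0.02 0 0.1 0 0 0 0.2" --pt "0 0 0 0 0 0 0.2"

```text
time: 25.9
tcp_pos: [550.7, 328.4, 74.7]
tool_rot: [1.121, -2.701, 0.13]
force: [-0.6, 0.0, 3.7]
width: 40.6
gripper_force: 61.6
```

Emit:
drive_tool --pt "-0.02 0 0.08 0 0 0 0.2" --pt "0 0 0 0 0 0 0.2"

```text
time: 26.15
tcp_pos: [550.7, 328.4, 74.6]
tool_rot: [1.122, -2.701, 0.131]
force: [-2.2, 0.6, 8.0]
width: 40.7
gripper_force: 62.0
```

Emit:
drive_tool --pt "0.02 0 -0.08 0 0 0 0.2" --pt "0 0 0 0 0 0 0.48" --pt "0 0 0 0 0 0 0.52" --pt "0 0 0 0 0 0 0.58" --pt "0 0 0 0 0 0 0.65" --pt "0 0 0 0 0 0 0.75" --pt "0 0 0 0 0 0 0.75" --pt "0 0 0 0 0 0 0.75"

```text
time: 27.15
tcp_pos: [550.4, 328.2, 73.6]
tool_rot: [1.12, -2.7, 0.13]
force: [-0.4, 0.8, -0.2]
width: 63.8
gripper_force: 0.0
```

Emit:
drive_tool --pt "0 0 -0.5 0 0 0 0.75" --pt "0 0 -1 0 0 0 0.75" --pt "0 0 -1.5 0 0 0 0.75" --pt "0 0 -2 0 0 0 0.75" --pt "0 0 -2.5 0 0 0 0.75" --pt "0 0 -3 0 0 0 0.75" --pt "0 0 -3 0 0 0 0.75" --pt "0 0 -3 0 0 0 0.75" --pt "0 -3 -3 0 0 0 0.75" --pt "0 -5 -1 0 0 0 0.75" --pt "0 -5 0 0 0 0 0.75" --pt "0 -5 0 0 0 0 0.75" --pt "0 0 0 0 0 0 0.75" --pt "0 0 0 0 0 0 0.75"

```text
time: 28.9
tcp_pos: [711.3, 234.4, 273.6]
tool_rot: [1.12, -2.701, 0.13]
force: [-0.2, 0.3, 0.4]
width: 64.3
gripper_force: 0.0
```

```bash
python3 - <<'E'
from h import *
to([],-13)
C={n:arm.capture(n) for n in("scene","top")}
for n,c in C.items():
    hsv=cv2.cvtColor(c["pixels"],cv2.COLOR_RGB2HSV)
    m=cv2.inRange(hsv,(55,80,30),(90,255,255));p=np.argwhere(m[200:300,170:270])[:,::-1]+[170,200]; print(n,"green x",p[:,0].min(),p[:,0].max(),"y",p[:,1].min(),p[:,1].max())
    q=np.array([proj(c,[550.5+21*np.cos(a),328.3+21*np.sin(a),z]) for a in np.linspace(0,6.28,60) for z in(6,86)]); print("pred",q.min(0).round(1),q.max(0).round(1))
a=C["scene"]["pixels"][130:330,110:510];b=C["top"]["pixels"][130:330,110:510]
cv2.imwrite("pics/g.png",cv2.resize(np.hstack([a[:,:400],b[:,:400]])[:,:,::-1],None,fx=1,fy=1) if 0 else cv2.resize(np.vstack([a,b])[:,:,::-1],None,fx=1.5,fy=1.5))
E
```

```text
t 28.9 p [711.3 234.4 273.6] w 64.3 F [-0.2  0.3  0.4] rot left [-10.8  -0.3  46.5] j [ 0.55  0.72  0.6   0.05 -1.68 -1.34]Traceback (most recent call last):
  File "<stdin>", line 6, in <module>
    return umr_minimum(a, axis, None, out, keepdims, initial, where)
ValueError: zero-size array to reduction operation minimum which has no identity
```

Probably the arm is hiding it from the camera, so I save a picture first.

```bash
python3 - <<'E'
from h import *
C={n:arm.capture(n) for n in("scene","top")}
for n,c in C.items():
    m=cv2.inRange(cv2.cvtColor(c["pixels"],cv2.COLOR_RGB2HSV),(55,80,30),(90,255,255));p=np.argwhere(m)[:,::-1]; print(n,len(p), (p.min(0),p.max(0)) if len(p) else "")
    q=np.array([proj(c,[550.5+21*np.cos(a),328.3+21*np.sin(a),z]) for a in np.linspace(0,6.28,60) for z in(6,86)]); print("pred",q.min(0).round(1),q.max(0).round(1))
cv2.imwrite("pics/g.png",cv2.resize(np.vstack([C[n]["pixels"][130:330,110:510] for n in C])[:,:,::-1],None,fx=1.5,fy=1.5))
E
```

```text
scene 0 
pred [204.8 246.8] [227.8 273.2]
top 36 (array([217, 245]), array([224, 257]))
pred [203.4 241.1] [226.1 263.9]
```

View pics/g.png

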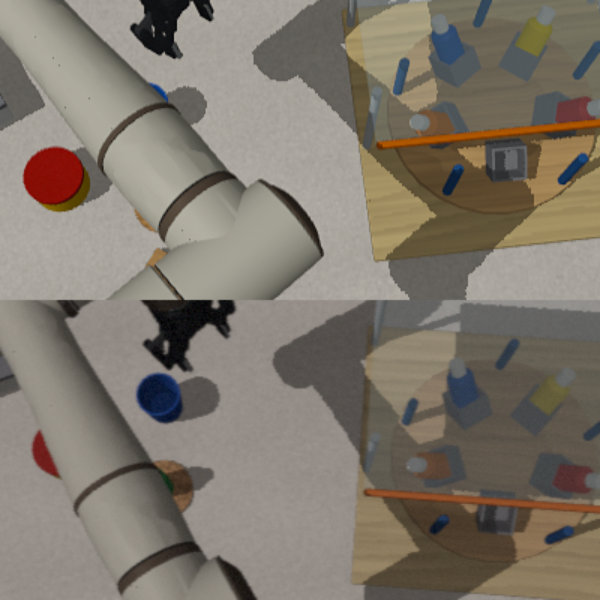

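```bash
python3 - <<'E'
from h import *
path([520,-20,360],-30,10)
E
```

```text
[ 3.27 -0.45 -0.11 -0.69 -0.    2.92]
[ 3.24 -0.62 -0.12 -0.69 -0.    2.92]
[ 3.21 -0.78 -0.13 -0.69 -0.    2.92]
[ 3.16 -0.94 -0.14 -0.69 -0.    2.92]
[ 3.11 -1.1  -0.15 -0.69 -0.    2.92]
[ 3.05 -1.25 -0.16 -0.69 -0.    2.92]
[ 2.99 -1.4  -0.18 -0.69 -0.    2.92]
[ 2.91 -1.55 -0.2  -0.69 -0.    2.92]
[ 2.83 -1.7  -0.22 -0.69 -0.    2.92]
[ 2.74 -1.84 -0.24 -0.69 -0.    2.92]
```

Emit:
drive_tool --pt "1.5 -0.2 -0.5 -0.7 0 2.9 0.75" --pt "3.2 -0.6 -0.5 -0.7 0 2.9 0.75" --pt "3.2 -0.8 -0.1 -0.7 0 2.9 0.75" --pt "3.2 -0.9 -0.1 -0.7 0 2.9 0.75" --pt "3.1 -1.1 -0.1 -0.7 0 2.9 0.75" --pt "3 -1.3 -0.2 -0.7 0 2.9 0.75" --pt "3 -1.4 -0.2 -0.7 0 2.9 0.75" --pt "2.9 -1.5 -0.2 -0.7 0 2.9 0.75" --pt "2.8 -1.7 -0.2 -0.7 0 2.9 0.75" --pt "2.7 -1.8 -0.2 -0.7 0 2.9 0.75" --pt "0 0 0 0 0 0 0.75"

```text
time: 30.48
tcp_pos: [532.0, -6.2, 363.3]
tool_rot: [0.384, -2.887, 0.041]
force: [0.1, 0.5, -0.5]
width: 64.1
gripper_force: 0.0
```

```bash
python3 - <<'E'
from h import *
C={n:arm.capture(n) for n in("scene","top")}
for n,c in C.items():
    hsv=cv2.cvtColor(c["pixels"],cv2.COLOR_RGB2HSV)
    m=cv2.inRange(hsv,(55,80,30),(90,255,255));p=np.argwhere(m)[:,::-1]; print(n,len(p), (p.min(0),p.max(0)) if len(p) else "")
    q=np.array([proj(c,[550.5+21*np.cos(a),328.3+21*np.sin(a),z]) for a in np.linspace(0,6.28,60) for z in(6,86)]); print("pred",q.min(0).round(1),q.max(0).round(1))
    x,y=(int(v) for v in proj(c,[550.5,328.3,116])); w=cv2.inRange(hsv,(0,0,110),(180,70,255))[y-8:y+9,x-8:x+9]; k,l,s,ce=cv2.connectedComponentsWithStats(w)
    for i in range(1,k): print(" white",s[i,4],ce[i]+[x-8,y-8],"at z112:",onplane(c,*(ce[i]+[x-8,y-8]),112).round())
    for nm,lo,hi,box,z in (("cray",(5,60,60),(22,220,255),(180,283,270,350),25),("cup",(100,120,30),(125,255,255),(180,170,240,225),43),("tin",(0,150,60),(8,255,255),(110,200,190,260),62)):
        x0,y0,x1,y1=box; mm=cv2.inRange(hsv,lo,hi)[y0:y1,x0:x1]; k,l,s,ce=cv2.connectedComponentsWithStats(mm)
        for i in range(1,k):
            if s[i,4]>100: print(" ",nm,s[i,4],onplane(c,*(ce[i]+[x0,y0]),z)[:2].round())
to([])
E
```

```text
scene 289 (array([205, 248]), array([226, 271]))
pred [204.8 246.8] [227.8 273.2]
 white 182 [209.93406593 249.03296703] at z112: [559. 332. 112.]
  cray 1754 [407. 321.]
  cup 873 [699. 332.]
  tin 1049 [610. 487.]
top 205 (array([204, 242]), array([224, 262]))
pred [203.4 241.1] [226.1 263.9]
 white 23 [203.7826087 240.7826087] at z112: [567. 345. 112.]
 white 87 [209.4137931  247.48275862] at z112: [551. 331. 112.]
  cray 1583 [407. 320.]
  cup 334 [697. 350.]
  tin 1046 [604. 485.]
t 30.57 p [532.9  -4.8 361.6] w 64.3 F [ 0.1 -0.6 -0.8] rot left [  3.6 -48.   18.1] j [ 0.29  0.28  0.12 -0.01 -1.64 -1.6 ]
```

The bottle's outline in both views matches an upright bottle at the mat centre, and the cup, tin and crayon box have not moved. I hand the job in.

```bash
python3 -c "
from station import arm
print(arm.job_done())"
```

```text
the job is handed in; nothing more can be done
None
```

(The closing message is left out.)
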